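# Clamp a wooden case in the rod jig and lock the push-rod with its cam lever

### The arm

A 7-joint arm with a two-finger parallel gripper is mounted at the origin on a cart in front of the work surface, level with it; the furniture and walls round the work are solid. World frame = base frame: x ahead of the robot, y to its left, z up, the work surface at z = 0. Lengths are in m, angles in rad, forces in N, time in s.
With the tool pointing down it reaches from about 0.425 to 0.875 m from the base axis. Payload 4.7 kg.
Tool frame: the origin (TCP) lies on the centre line of the jaws, within the pads' length; the fingertips stand 22 mm ahead of it and the grasp point (between the pads) lies 3 mm ahead of it; z points along the fingers, y is the direction in which the jaws open and shut (so a half turn about z gives the same grasp; the last joint's range is limited). The gripper opens to 87 mm and grips with 3 to 60 N. Pads are 19 mm wide; open, the fingers measure 117 mm over their backs; the gripper's body (75 mm by 190 mm) begins 51 mm behind the grasp point.
Start: joints at [-0.702, 0.321, -0.07, 1.45, 0.023, 1.371, -0.057], TCP at [0.49, 0.427, 0.209] pointing down, gripper open.
Joint ranges: [-2.86, 2.86], [-0.3, 2.09], [-1.38, 1.24], [0.06, 2.45], [-1.56, 4.7], [0.09, 2.05], [-2.69, 2.69]. Speed limits (rad/s): [2.57, 2.57, 3.14, 3.14, 3.14, 3.14, 3.14].

### API

Orientations are given as a rotation vector (axis times angle).
In Python, from bench import ctrl, imaging, close_job, finder gives the robot as it stands. The module is installed in compiled form; this text tells all that it offers.
- The arm moves only by the shell command python3 -m jog 'ROWS' [FORCE]. ROWS is JSON, a list that holds one entry, the list of rows, each a list of 7 numbers: the shift along the tool's x, y, z in cm, then the turn, a rotation vector about the tool's x, y, z in degrees, then the finger opening in cm, from 0 to 8.7. In form: [[[dx, dy, dz, ax, ay, az, claw], ...]]. A call has 1 to 12 rows; each row shifts and turns the commanded pose from where the row before left it, along the tool's axes as they then stand; what a row does not reach is not made up. A row lasts 1/10 s, in which the tool goes at most 50 mm and 8.59 degrees, less where a joint would pass 70% of its speed; a pose out of reach is approached as far as the arm can. A call is refused whole if a number of a shift passes 5 or a number of a turn 8.59, either way. A call with a gripper value outside its range is refused whole. The fingers move at their own pace and stop on an object; FORCE is the grip in N (left out, the last holds). Time passes only in rows, so rows that do not move let the fingers close. It gives the time, the measured TCP pose, the force and the opening at its end, in the units of the state.
- ctrl.get_state(): the state, without advancing time (a new reading comes with each control period).
- imaging.get_image(name): name is "side" or "top"; returns a dict with "frame" (420x560x3 uint8, red, green, blue), "intrinsics" (3x3 intrinsics, pixels), "k1" (the pictures are not rectified: a ray, as slopes to the right and down, at radius r is drawn at 1 + k1 r^2 times it, then the intrinsics apply), "pose" (4x4, takes a point from camera to world coordinates). Camera axes: x right, y down, z forward; pixel columns grow to the right and rows downward; lengths in m; the calibration is good to about 2 mm. A picture is of the moment at which its call begins. There is no depth.
- close_job(): hands the job in, once; it reports no verdict.
Trained networks look in the newest picture that a camera, given by its name, has taken for a name from the list of things; names that differ only in an ending like _2 or _b are one class to them, and where a whole thing is asked for, a point or a joint stands for the part that bears it (a point fixed in the world has none). Each returns a list of dicts, best first, with "conf" (0 to 1); they miss things now and then, are a little off and sometimes report something else, mostly with a low value. They report only what shows in the picture. A call takes as long as a camera call.
- finder.trace(label, camera): "region" (420x560 bool, what is visible of it) and "point" ([row, column] as shares, 0 to 1, of the picture: columns of its width, rows of its height, amid what is visible of it).
- finder.spot_point(label, camera): "point" ([row, column] as shares, 0 to 1, of the picture: columns of its width, rows of its height: a listed point, or the origin of a listed thing).
The state is a dict: "time": time; "joint_positions": joint angles; "qd": joint speeds; "joint_torque": joint torques, N m; "position": TCP position; "tool_rot": TCP orientation; "ft_force": force on the tool from outside, world axes, zero at the start; "torque": the same for the moment, N m; "grip_width": opening from 0.0 (shut) to 1.0 (fully open).
Only numpy, scipy, OpenCV 4.12 (cv2) and the standard library are available. Lean on these libraries where they do the work, as an engineer would, in place of code of your own. Each camera call takes 0.05 s, during which the arm holds its last target. There are 200 camera calls.

### The job

Clamp the wooden case that lies in the plywood holding jig: slide the jig's push-rod by its black knob so that the pad drives the case fully home against the steel end stop, then flip the cam lever over centre until it lies flat, so that the rod is locked with its pad still against the case. Let go of everything at the end.

Things in the scene. Friction and masses are not known exactly. Their poses are not given: they have to be found in the camera images.
- jig: holding jig fixed on the bench: plywood board 156 x 392 x 15 mm with an aluminium split clamp block (68 x 50 mm, top 68 mm above the bench) at one end, a steel end stop (120 wide, 50 high) at the other and two 16 mm high guide battens. Origin: on the bench under the clamp block's bore; +y: the way the push-rod slides towards case and stop; x across, z up
- stop_face (a point): centre of the end stop's inner face, 46 mm above the bench, 310 mm along the jig's +y from the jig's origin; axes as the jig's. The case is home when its end face touches this face
- case_centre (a point): centre of the plain brown wooden case in the jig, 116 mm wide (its x), 176 mm long (its y, roughly along the jig's y), 62 mm high, about 0.5 kg. It is loose on the board and starts 14 to 36 mm short of the end stop; seated, its centre is 88 mm from the stop face
- push_rod (a joint): travel of the 16 mm steel push-rod through the clamp block in m: 0 = fully drawn back, grows to 0.115 towards the end stop; about 0.089 when the case is home and the pad bears on it. Unlocked, it slides with about 3 N of friction and stays where it is left; pushing the case adds a few N
- knob_centre (a point): centre of the black turned knob on the outer end of the push-rod, 32 mm in diameter and 40 mm long along the jig's y, 46 mm above the bench and clear of the board; axes as the jig's
- pad_face (a point): centre of the rubber face of the push-rod's pad (40 mm disc), the face that meets the case; axes as the jig's; always 224 mm from knob_centre along +y
- cam_lever (a joint): angle of the black cam lever, rad: 0 = lying flat, pointing along the jig's -y (to the knob), locked, at its stop; pi/2 = upright. Starts at 1.6 to 2.0, leaning towards the case. Turns freely down to about 1.0, then stiffens (up to 8 N near its end), passes dead centre at 0.25 and snaps on to 0 by itself. It turns about the jig's x axis through lever_pivot
- lever_pivot (a point): axis of the cam lever, on top of the clamp block, 24 mm to the jig's -x side of the rod and 88 mm above the bench; fixed to the jig, axes as the jig's
- lever_tip (a point): point in the lever's paddle, 95 mm from lever_pivot (10 mm further is the end of the paddle), in the middle of its 9 mm thickness; the paddle is 20 mm wide along the jig's x. The point's axes turn with the lever: its y points from the tip to the pivot

How it is judged:
On the way, in this order (a step that is already met when the one before it is completed fails the run):
1. with the lever still open, the case is home against the end stop and the pad bears on it (y of case_centre in the frame of stop_face above -0.092 m and y of pad_face in the frame of case_centre above -0.0915 m and value of joint cam_lever above 0.5 rad), for 0.2 s.
2. the cam lever is flipped over centre and lies flat (value of joint cam_lever below 0.1 rad), for 0.2 s.
At the end, for the whole second after the job is handed in: The case lies flat and square in the jig (within 0.05 rad) with its end no more than 4 mm from the end stop, the push-rod's pad is no more than 3.5 mm from the case's other end, and the cam lever lies flat past dead centre (under 0.1 rad), everything released (y of case_centre in the frame of stop_face above -0.092 m and angle between the y axis of case_centre and the y axis of jig, either way round below 0.05 rad and y of pad_face in the frame of case_centre above -0.0915 m and angle between case_centre's own z axis and vertical below 0.05 rad and value of joint cam_lever below 0.1 rad); the robot touches nothing.
It also fails if it takes over 48 s, if anything falls off the work surface, if the arm or the gripper's body presses on something with over 40 N, if the wrist force passes 120 N, or if a joint passes its speed limit or range.

## Working session

There is one attempt and no reset: what is moved stays moved. The work goes in short steps, Python scripts to look and compute and a shell command to move; the robot and the scene stay as the last step left them, time stands still between calls to the robot, and variables do not carry over. Pictures are saved under pics/ and viewed, about 8 in all and at most 12, crops included, and the job is handed in when it is done.

```bash
mkdir -p pics
cat > h.py <<'E'
import numpy as np, cv2
from bench import ctrl, imaging, finder
from scipy.spatial.transform import Rotation as R
def ray(im,p):
    K=np.array(im["intrinsics"]);k=im["k1"];T=np.array(im["pose"])
    u=np.array([[p]],float)
    s=cv2.undistortPoints(u,K,np.array([k,0,0,0,0.]))[0,0]
    d=T[:3,:3]@np.array([s[0],s[1],1]);return T[:3,3],d/np.linalg.norm(d)
def proj(im,P):
    T=np.linalg.inv(np.array(im["pose"]));c=T[:3,:3]@np.array(P)+T[:3,3]
    return cv2.projectPoints(c[None],np.zeros(3),np.zeros(3),np.array(im["intrinsics"]),np.array([im["k1"],0,0,0,0.]))[0][0,0]
def tri(r):
    A=sum(np.eye(3)-np.outer(d,d) for o,d in r);b=sum((np.eye(3)-np.outer(d,d))@o for o,d in r)
    X=np.linalg.solve(A,b);return X,[np.linalg.norm(np.cross(X-o,d)) for o,d in r]
def atz(r,z): o,d=r;return o+d*(z-o[2])/d[2]
def save(im,n): cv2.imwrite(f"pics/{n}.png",cv2.cvtColor(im["frame"],cv2.COLOR_RGB2BGR))
E
cat > m.py <<'E'
from h import *
np.set_printoptions(precision=4,suppress=True)
import sys
I={c:imaging.get_image(c) for c in("side","top")}
for c in I: save(I[c],c+sys.argv[1]); print(c,np.array(I[c]["pose"])[:3].round(3).tolist())
for l in ["knob_centre","pad_face","lever_pivot","lever_tip","stop_face","case_centre","jig"]:
    rs=[]
    for c in I:
        r=finder.spot_point(l,c)
        if r:
            p=np.array(r[0]["point"])[::-1]*[560,420]; rs.append(ray(I[c],p)); print(l,c,p.round(1),round(r[0]["conf"],2))
    if len(rs)==2: print("   ",*tri(rs))
s=ctrl.get_state();print(s["time"],s["position"],s["tool_rot"],s["ft_force"],s["grip_width"])
E
python3 m.py 0
```

```text
side [[0.42, 0.587, -0.692, 1.072], [0.907, -0.255, 0.334, -0.246], [0.019, -0.769, -0.639, 0.65]]
top [[0.004, -0.997, 0.072, 0.432], [-1.0, -0.002, 0.03, 0.026], [-0.029, -0.072, -0.997, 0.933]]
knob_centre side [202.3 260.1] 0.82
pad_face side [305.5 235. ] 0.79
pad_face top [257.8 201.6] 0.84
    [0.5166 0.0908 0.055 ] [np.float64(0.0027731519536906882), np.float64(0.0027731519536906835)]
lever_pivot side [269.1 224.1] 0.74
lever_pivot top [284.2 215.8] 0.71
    [0.4802 0.025  0.0812] [np.float64(0.003266200073643384), np.float64(0.0032662000736435022)]
lever_tip side [276.5 186.3] 0.91
lever_tip top [279.9 213.1] 0.43
    [0.4811 0.0365 0.1799] [np.float64(0.0003356583771881366), np.float64(0.0003356583771882255)]
stop_face side [391.  213.9] 0.85
stop_face top [156.1 196. ] 0.7
    [0.5277 0.3252 0.0475] [np.float64(0.002821855871988038), np.float64(0.0028218558719881603)]
case_centre side [350.3 223.1] 0.93
case_centre top [205.4 203.4] 0.82
    [0.5131 0.2131 0.0446] [np.float64(0.0021601076401228376), np.float64(0.002160107640122904)]
jig side [271.4 257.7] 0.58
jig top [286.1 209.9] 0.98
    [ 0.4999  0.0215 -0.0038] [np.float64(0.002255310972732427), np.float64(0.002255310972732483)]
0.8 [0.4904 0.4266 0.2086] [1.3021 2.8589 0.0002] [-0.0652 -0.2953 -0.1331] 1.0012639975233513
```

View pics/side0.png

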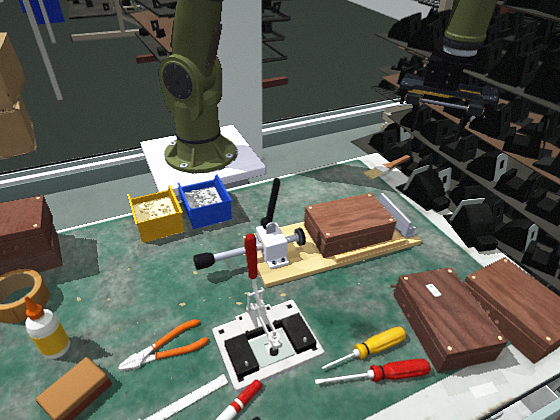

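View pics/top0.png

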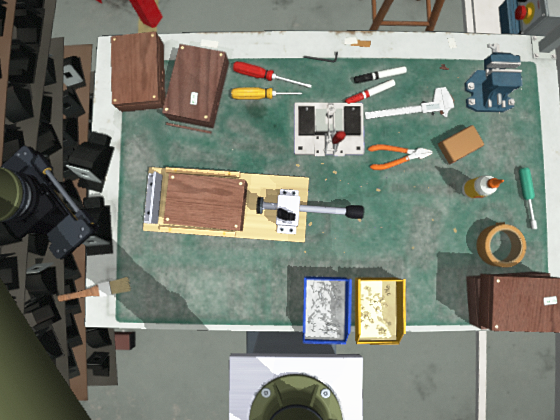

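Side view: the jig runs roughly along world +y, with the knob at (203,261) and the lever upright at (272,200), leaning a bit towards the case. Top view: knob at (354,212), pad at (258,205), stop at (152,198); the bins and toggle clamp are clear of the path. Next I fit the jig pose to these pixels.

```bash
cat > fit.py <<'E'
from h import *
from scipy.optimize import least_squares
np.set_printoptions(precision=4,suppress=True)
I={c:imaging.get_image(c) for c in("side","top")}
obs=[]
for l in ["knob_centre","pad_face","lever_pivot","lever_tip","stop_face","jig"]:
    for c in I:
        r=finder.spot_point(l,c)
        if r and r[0]["conf"]>.4: obs.append((l,c,np.array(r[0]["point"])[::-1]*[560,420]))
if not any(o[:2]==("knob_centre","top") for o in obs): obs.append(("knob_centre","top",np.array([354,212.])))
print(tri([ray(I[c],p) for l,c,p in obs if l=="knob_centre"]))
def pts(v):
    x,y,z,a,q,t=v;o=np.array([x,y,z]);M=R.from_euler("z",a).as_matrix()
    L=dict(knob_centre=(0,-.179+q,.046),pad_face=(0,.045+q,.046),lever_pivot=(-.024,0,.088),lever_tip=(-.024,-.095*np.cos(t),.088+.095*np.sin(t)),stop_face=(0,.31,.046),jig=(0,0,0))
    return {k:o+M@np.array(p) for k,p in L.items()}
f=lambda v:np.concatenate([proj(I[c],pts(v)[l])-p for l,c,p in obs]+[[v[2]*500]])
s=least_squares(f,[.5,.02,0,-.08,.03,1.8],loss="soft_l1")
print("x y z yaw q lever",s.x);[print(k,p) for k,p in pts(s.x).items()]
for (l,c,p),e in zip(obs,f(s.x)[:-1].reshape(-1,2)): print(l,c,e.round(1))
E
python3 fit.py
```

```text
(array([ 0.4949, -0.1319,  0.0527]), [np.float64(0.001315335637509242), np.float64(0.0013153356375092981)])
x y z yaw q lever [ 0.5043  0.0199  0.0014 -0.0555  0.0266  2.0253]
knob_centre [ 0.4958 -0.1322  0.0474]
pad_face [0.5083 0.0914 0.0474]
lever_pivot [0.4803 0.0212 0.0894]
lever_tip [0.4826 0.0629 0.1748]
stop_face [0.5215 0.3294 0.0474]
jig [0.5043 0.0199 0.0014]
knob_centre side [0.9 2.1]
knob_centre top [ 0.3 -0. ]
pad_face side [-2.9  1.6]
pad_face top [-2.8  3.1]
lever_pivot side [-1.8 -3.1]
lever_tip side [9.9 1. ]
lever_tip top [6.8 8.3]
stop_face side [ 1.3 -1.6]
stop_face top [ 0.3 -1.3]
jig side [1.3 0.1]
jig top [ 0.4 -0. ]
```

```bash
python3 -m jog '[[[0,0,-4,0,0,8,8.7],[0,0,-4,0,0,8,8.7],[0,0,0,0,0,8,8.7],[0,0,0,0,0,8,8.7],[0,0,0,0,0,8,8.7],[0,0,0,0,0,8,8.7]]]' 20
```

```text
time: 2.1
position: [0.4904, 0.4267, 0.2887]
tool_rot: [2.358, 2.075, 0.0]
ft_force: [-0.1, -0.3, 1.4]
grip_width: 0.996
```

```bash
python3 -m jog '[[[-4,0.3,0,0,0,-4,8.7],[-4,0.3,0,0,0,0,8.7],[-4,0.3,0,0,0,0,8.7],[-4,0.3,0,0,0,0,8.7],[-4,0.3,0,0,0,0,8.7],[-4,0.3,0,0,0,0,8.7],[-4,0.3,0,0,0,0,8.7],[-4,0.3,0,0,0,0,8.7],[-4,0.3,0,0,0,0,8.7],[-4,0.3,0,0,0,0,8.7],[-4,0.3,0,0,0,0,8.7],[-4,0.3,0,0,0,0,8.7]]]'; python3 -m jog '[[[-4,0,0,0,0,0,8.7],[-3.5,0,0,0,0,0,8.7],[0,0,4,0,0,0,8.7],[0,0,4,0,0,0,8.7],[0,0,0,0,0,0,8.7],[0,0,0,0,0,0,8.7]]]'
```

```text
time: 3.3
position: [0.4984, -0.0562, 0.2889]
tool_rot: [2.278, 2.163, 0.002]
ft_force: [0.4, -0.1, 0.1]
grip_width: 0.995
time: 3.9
position: [0.4947, -0.1293, 0.2092]
tool_rot: [-2.278, -2.163, 0.001]
ft_force: [0.4, -0.9, 0.3]
grip_width: 1.001
```

```bash
python3 -m jog '[[[-0.2,0,3,0,0,0,8.7],[0,0.1,3,0,0,0,8.7],[0,0,3,0,0,0,8.7],[0,0,2.5,0,0,0,8.7],[0,0,2.5,0,0,0,8.7],[0,0,2,0,0,0,8.7],[0,0,0,0,0,0,8.7],[0,0,0,0,0,0,8.7]]]' 20; python3 m.py 1 | grep -A2 -E "knob|^[0-9]"
```

```text
time: 4.7
position: [0.4976, -0.1316, 0.0507]
tool_rot: [2.276, 2.162, 0.003]
ft_force: [0.1, -0.3, 0.1]
grip_width: 1.0
knob_centre side [204.5 259.9] 0.57
knob_centre top [352.  209.7] 0.81
    [ 0.4968 -0.1295  0.0495] [np.float64(0.0026692653015387606), np.float64(0.002669265301538761)]
pad_face side [306.9 236.2] 0.79
--
5.5 [ 0.4956 -0.1315  0.0485] [-2.2783 -2.163   0.0001] [ 0.8728 -0.3149  0.0998] 0.998833254023174
```

View pics/side1.png

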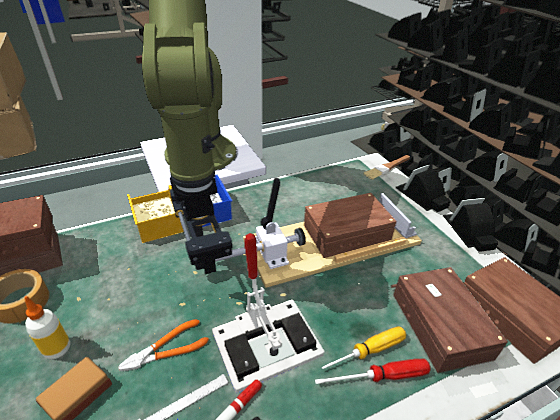

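The side view shows the gripper straddling the knob at about (210,255), well aligned and clear of the lever. I close on the knob and push.

```bash
python3 -m jog '[[[0,0,0,0,0,0,2],[0,0,0,0,0,0,2],[0,0,0,0,0,0,2],[0,0,0,0,0,0,2],[0,0,0,0,0,0,2],[0,0,0,0,0,0,2],[0,0,0,0,0,0,2],[0,0,0,0,0,0,2]]]' 30; python3 -m jog '[[[0.5,0,0,0,0,0,2],[0.6,0,0,0,0,0,2],[0.7,0,0,0,0,0,2],[0.7,0,0,0,0,0,2],[0.7,0,0,0,0,0,2],[0.7,0,0,0,0,0,2],[0.6,0,0,0,0,0,2],[0,0,0,0,0,0,2]]]'
```

```text
time: 6.3
position: [0.4957, -0.1315, 0.0486]
tool_rot: [2.278, 2.163, 0.0]
ft_force: [0.1, -0.1, -0.2]
grip_width: 0.355
time: 7.1
position: [0.4981, -0.0853, 0.0486]
tool_rot: [-2.276, -2.165, -0.001]
ft_force: [1.0, 0.0, -0.1]
grip_width: 0.232
```

```bash
python3 fit.py | head -4
python3 - <<'E'
from h import *
im=imaging.get_image("side");f=im["frame"][150:320,150:420];cv2.imwrite("pics/c2.png",cv2.resize(cv2.cvtColor(f,cv2.COLOR_RGB2BGR),None,fx=2.9,fy=2.9))
E
```

```text
(array([ 0.492 , -0.1325,  0.0493]), [np.float64(0.0010947656443899524), np.float64(0.0010947656443899)])
x y z yaw q lever [ 0.504   0.0187 -0.0004 -0.0604  0.0273  1.7649]
knob_centre [ 0.4949 -0.1327  0.0456]
pad_face [0.5084 0.0909 0.0456]
```

View pics/c2.png

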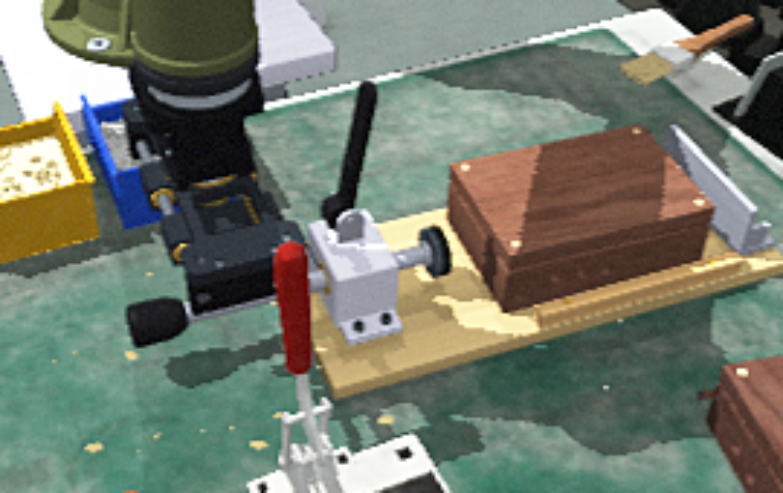

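The crop shows the fingers around the rod, with the knob left behind at about (155,320), so they hadn't finished closing. The rod has not moved. I reopen, go back and grip with enough time.

```bash
python3 -m jog '[[[0,0,0,0,0,0,6.5],[0,0,0,0,0,0,6.5],[0,0,0,0,0,0,6.5],[0,0,0,0,0,0,6.5],[0,0,0,0,0,0,6.5],[0,0,0,0,0,0,6.5],[0,0,0,0,0,0,6.5],[-1.5,0,0,0,0,0,6.5],[-1.6,0,0,0,0,0,6.5],[-1.6,0,0,0,0,0,6.5],[0,0,0,0,0,0,6.5]]]' 35; python3 -m jog '[[[0,0,0,0,0,0,2],[0,0,0,0,0,0,2],[0,0,0,0,0,0,2],[0,0,0,0,0,0,2],[0,0,0,0,0,0,2],[0,0,0,0,0,0,2],[0,0,0,0,0,0,2],[0,0,0,0,0,0,2],[0,0,0,0,0,0,2],[0,0,0,0,0,0,2]]]'
```

```text
time: 8.95
position: [0.4952, -0.1359, 0.0487]
tool_rot: [2.281, 2.158, -0.001]
ft_force: [-0.1, -0.7, -0.1]
grip_width: 0.74
time: 9.95
position: [0.4956, -0.1335, 0.0486]
tool_rot: [2.278, 2.163, 0.0]
ft_force: [0.2, -0.5, 0.3]
grip_width: 0.233
```

```bash
python3 fit.py
python3 - <<'E'
from h import *
a=[]
for c,(y,x) in {"side":(200,150),"top":(150,290)}.items():
    im=imaging.get_image(c);f=im["frame"][y:y+110,x:x+130];a.append(cv2.resize(cv2.cvtColor(f,cv2.COLOR_RGB2BGR),None,fx=3,fy=3))
    s=ctrl.get_state();print(c,proj(im,s["position"]))
cv2.imwrite("pics/c3.png",np.hstack(a))
E
```

```text
(array([ 0.4918, -0.135 ,  0.0389]), [np.float64(0.001769159719090594), np.float64(0.0017691597190906381)])
x y z yaw q lever [ 0.5059  0.0151 -0.0018 -0.0581  0.0294  1.8233]
knob_centre [ 0.4972 -0.1342  0.0442]
pad_face [0.5102 0.0894 0.0442]
lever_pivot [0.4819 0.0165 0.0862]
lever_tip [0.4833 0.0402 0.1782]
stop_face [0.5239 0.3246 0.0442]
jig [ 0.5059  0.0151 -0.0018]
knob_centre side [ 0.  -0.2]
knob_centre top [-0.7 -2.7]
pad_face side [-5.9  1.1]
pad_face top [-0.5  1.3]
lever_pivot top [-0.5  2.8]
lever_tip side [ 74.3 -72.7]
lever_tip top [ 2.4 -1.8]
stop_face side [1.6 0. ]
stop_face top [2.2 0.1]
jig side [ 0.  -1.1]
jig top [ 0.9 -0.1]
side [203.81659882 260.44755806]
top [354.83420443 210.62728443]
```

View pics/c3.png

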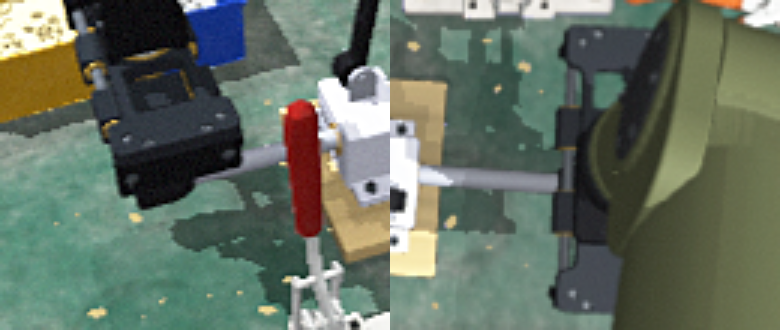

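```bash
python3 -m jog '[[[0,0,0,0,0,0,0],[0,0,0,0,0,0,0],[0,0,0,0,0,0,0],[0,0,0,0,0,0,0]]]' 30; python3 -m jog '[[[0.5,0,0,0,0,0,0],[0.5,0,0,0,0,0,0],[0,0,0,0,0,0,0]]]';python3 fit.py | head -3
```

```text
time: 11.15
position: [0.4956, -0.1335, 0.0486]
tool_rot: [2.278, 2.163, 0.0]
ft_force: [0.3, 0.5, -0.4]
grip_width: 0.018
time: 11.45
position: [0.4962, -0.1222, 0.0485]
tool_rot: [-2.276, -2.165, -0.001]
ft_force: [-0.0, -0.7, -0.0]
grip_width: 0.003
(array([ 0.4927, -0.1324,  0.044 ]), [np.float64(2.1473507339337824e-05), np.float64(2.1473507339364492e-05)])
x y z yaw q lever [ 0.5054  0.0214 -0.0008 -0.0739  0.025   1.7351]
knob_centre [ 0.494  -0.1321  0.0452]
```

Run:
```python
from h import *
a=[]
s=ctrl.get_state();p=np.array(s["position"])
for c,(y,x) in {"side":(180,140),"top":(150,300)}.items():
    im=imaging.get_image(c);b=cv2.cvtColor(im["frame"],cv2.COLOR_RGB2BGR)[y:y+110,x:x+100]
    b=cv2.resize(b,None,fx=4,fy=4,interpolation=cv2.INTER_CUBIC)
    for d,col in((0,(0,0,255)),(-.022,(255,0,255)),(.051,(0,255,255))):
        q=(proj(im,p+[0,0,d])-[x,y])*4; cv2.circle(b,tuple(int(v) for v in q),3,col,-1)
    a.append(b)
cv2.imwrite("pics/c4.png",cv2.convertScaleAbs(np.hstack(a),alpha=1.5,beta=15))
```

```text
(no output)
```

View pics/c4.png

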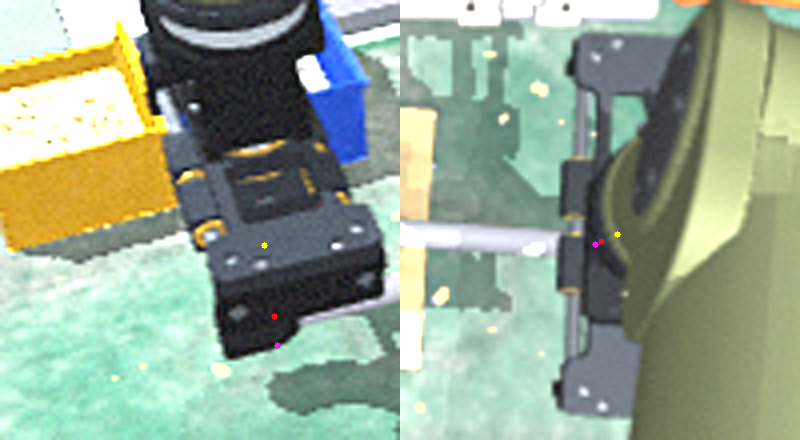

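```bash
python3 -m jog '[[[0,0,-4,0,0,0,0],[0,0,-4,0,0,0,0],[0,0,-2,0,0,0,0],[0,0,0,0,0,0,0]]]'
python3 - <<'E'
from h import *
a=[]
s=ctrl.get_state();p=np.array(s["position"]);print(p)
for c,(y,x) in {"side":(150,140),"top":(150,300)}.items():
    im=imaging.get_image(c);b=cv2.cvtColor(im["frame"],cv2.COLOR_RGB2BGR)[y:y+130,x:x+100]
    b=cv2.resize(b,None,fx=4,fy=4,interpolation=cv2.INTER_CUBIC)
    for d,col in(((0,0,0),(0,0,255)),((0,0,-.022),(255,0,255)),((0,0,.048),(0,255,255)),((.095,.037,.048),(0,255,255)),((.095,-.037,.048),(0,255,255)),((-.095,.037,.048),(0,255,0)),((-.095,-.037,.048),(0,255,0))):
        q=(proj(im,p+d)-[x,y])*4; cv2.circle(b,tuple(int(v) for v in q),3,col,-1)
    a.append(b)
cv2.imwrite("pics/c5.png",cv2.convertScaleAbs(np.hstack(a),alpha=1.5,beta=15))
E
```

```text
time: 12.65
position: [0.4986, -0.124, 0.1521]
tool_rot: [2.275, 2.16, 0.008]
ft_force: [-0.5, 0.6, -1.2]
grip_width: 0.004
[ 0.4985559  -0.12398119  0.15206477]
```

View pics/c5.png

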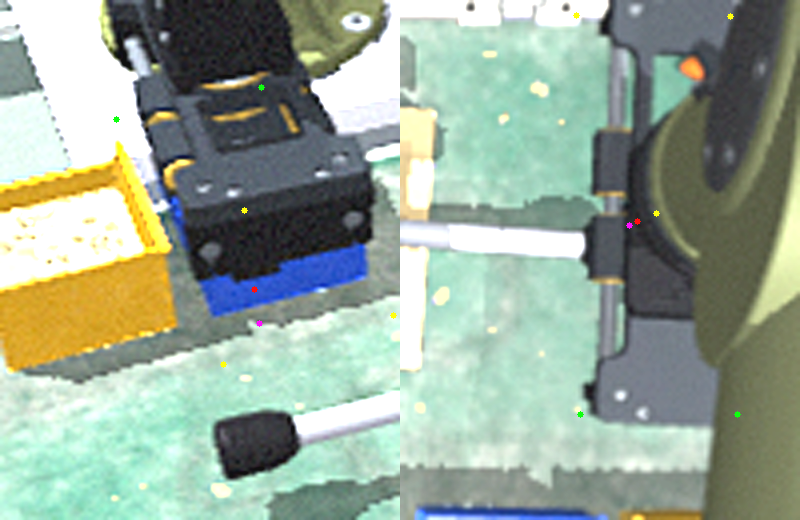

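The marked projections show the gripper's body and fingertips about 30–35 mm higher than the reported TCP implies: the tip is seen near (260,275) in the crop, against a predicted (260,322). That explains why the fingers closed on nothing above the knob. I'll go back over the knob with the jaws open and measure the offset.

```bash
python3 -m jog '[[[-0.9,-0.2,3,0,0,0,6],[0,0,2,0,0,0,6],[0,0,2,0,0,0,6],[0,0,2,0,0,0,6],[0,0,1,0,0,0,6],[0,0,0,0,0,0,6],[0,0,0,0,0,0,6],[0,0,0,0,0,0,6]]]'
python3 - <<'E'
from h import *
a=[]
s=ctrl.get_state();p=np.array(s["position"]);print(p,s["ft_force"],s["grip_width"])
for c,(y,x) in {"side":(180,150),"top":(150,300)}.items():
    im=imaging.get_image(c);b=cv2.cvtColor(im["frame"],cv2.COLOR_RGB2BGR)[y:y+110,x:x+100]
    b=cv2.resize(b,None,fx=4,fy=4,interpolation=cv2.INTER_CUBIC)
    for d,col in(((.032,0,-.022),(0,0,255)),((-.032,0,-.022),(255,0,255)),((.095,-.037,.048),(0,255,255)),((.095,.037,.048),(0,255,255))):
      for k in(0,.033):
        q=(proj(im,p+d+[0,0,k])-[x,y])*4; cv2.circle(b,tuple(int(v) for v in q),3,col,-1 if k==0 else 1)
    a.append(b)
cv2.imwrite("pics/c6.png",cv2.convertScaleAbs(np.hstack(a),alpha=2,beta=20))
E
```

```text
time: 13.55
position: [0.4943, -0.1325, 0.0494]
tool_rot: [2.278, 2.162, 0.002]
ft_force: [-0.0, -0.6, 0.2]
grip_width: 0.633
[ 0.49432303 -0.13252765  0.04935613] [-0.00405995 -0.62510905  0.17508071] 0.6327476066948676
```

View pics/c6.png

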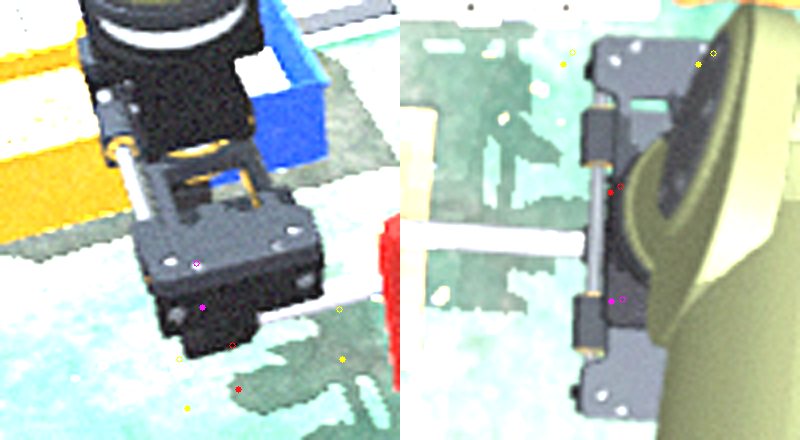

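The knob shows at crop (215,320) with the plate well above it, so the tool really is higher than reported. I descend in small steps, watching the force.

```bash
python3 -m jog '[[[0,0.1,1,0,0,0,6],[0,0,0.5,0,0,0,6],[0,0,0.5,0,0,0,6],[0,0,0,0,0,0,6]]]' 30;  python3 -m jog '[[[0,0,0.4,0,0,0,6],[0,0,0.4,0,0,0,6],[0,0,0.2,0,0,0,3],[0,0,0,0,0,0,2],[0,0,0,0,0,0,2],[0,0,0,0,0,0,2],[0,0,0,0,0,0,2],[0,0,0,0,0,0,2],[0,0,0,0,0,0,2],[0,0,0,0,0,0,2]]]'
```

```text
time: 14.05
position: [0.4937, -0.1323, 0.0275]
tool_rot: [-2.277, -2.162, 0.002]
ft_force: [0.4, 0.4, -0.2]
grip_width: 0.689
time: 15.05
position: [0.4939, -0.1324, 0.0186]
tool_rot: [-2.278, -2.162, 0.001]
ft_force: [-5.1, 0.7, 4.6]
grip_width: 0.347
```

Gripped the knob at 30 mm opening. Now the push.

```bash
python3 -m jog '[[[0.3,0,0,0,0,0,2],[0.5,0,0,0,0,0,2],[0.6,0,0,0,0,0,2],[0.6,0,0,0,0,0,2],[0.6,0,0,0,0,0,2],[0.6,0,0,0,0,0,2],[0.6,0,0,0,0,0,2],[0.5,0,0,0,0,0,2],[0.3,0,0,0,0,0,2],[0,0,0,0,0,0,2]]]'; python3 fit.py | head -3
```

```text
time: 16.05
position: [0.497, -0.0875, 0.0186]
tool_rot: [2.278, 2.162, -0.001]
ft_force: [-2.7, -2.7, 3.3]
grip_width: 0.347
(array([0.4303, 0.0286, 0.9495]), [np.float64(7.449858077422588e-17)])
x y z yaw q lever [ 0.5053  0.0203  0.0007 -0.0689  0.0721  1.7392]
knob_centre [ 0.4979 -0.0863  0.0467]
```

```bash
python3 -m jog '[[[0.4,0,0,0,0,0,2],[0.4,0,0,0,0,0,2],[0.3,0,0,0,0,0,2],[0.2,0,0,0,0,0,2],[0,0,0,0,0,0,2]]]'; python3 -m jog '[[[0.2,0,0,0,0,0,2],[0.2,0,0,0,0,0,2],[0,0,0,0,0,0,2]]]';  python3 -m jog '[[[0.2,0,0,0,0,0,2],[0,0,0,0,0,0,2]]]'
```

```text
time: 17.25
position: [0.4978, -0.0745, 0.0186]
tool_rot: [2.278, 2.162, -0.001]
ft_force: [-3.2, -3.5, 2.5]
grip_width: 0.346
time: 17.55
position: [0.4981, -0.0706, 0.0186]
tool_rot: [2.278, 2.162, -0.001]
ft_force: [-2.6, -3.8, 3.3]
grip_width: 0.354
time: 17.75
position: [0.4981, -0.07, 0.0186]
tool_rot: [2.278, 2.16, -0.002]
ft_force: [-2.8, -7.6, 2.9]
grip_width: 0.347
```

```bash
python3 -m jog '[[[0.2,0,0,0,0,0,2],[0,0,0,0,0,0,2],[0,0,0,0,0,0,2]]]'; python3 -m jog '[[[0.2,0,0,0,0,0,2],[0,0,0,0,0,0,2],[0,0,0,0,0,0,2]]]'; python3 fit.py
python3 - <<'E'
from h import *
im=imaging.get_image("top");b=cv2.cvtColor(im["frame"],cv2.COLOR_RGB2BGR)[150:260,130:330]
cv2.imwrite("pics/c7.png",cv2.resize(b,None,fx=4,fy=4,interpolation=cv2.INTER_CUBIC))
E
```

```text
time: 18.05
position: [0.4981, -0.07, 0.0186]
tool_rot: [2.278, 2.158, -0.005]
ft_force: [-3.4, -10.8, 3.1]
grip_width: 0.347
time: 18.35
position: [0.4981, -0.07, 0.0186]
tool_rot: [2.277, 2.155, -0.007]
ft_force: [-2.7, -14.5, 1.6]
grip_width: 0.345
(array([0.4101, 0.0821, 1.2452]), [np.float64(6.992893892674703e-18)])
x y z yaw q lever [ 0.5025  0.0221 -0.0023 -0.1016  0.0907  1.6981]
knob_centre [ 0.4936 -0.0658  0.0437]
pad_face [0.5163 0.157  0.0437]
lever_pivot [0.4786 0.0245 0.0857]
lever_tip [0.4799 0.0365 0.1799]
stop_face [0.534  0.3305 0.0437]
jig [ 0.5025  0.0221 -0.0023]
pad_face side [-1.7 -0.9]
pad_face top [0.3 2.6]
lever_pivot side [-1.1 -3.4]
lever_pivot top [0.7 0.7]
lever_tip side [0.5 0.3]
lever_tip top [ 0.5 -1.3]
stop_face top [-1.6 -6.6]
jig side [1.9 0.4]
jig top [ 0.5 -0. ]
knob_centre top [-29.   -0.4]
```

View pics/c7.png

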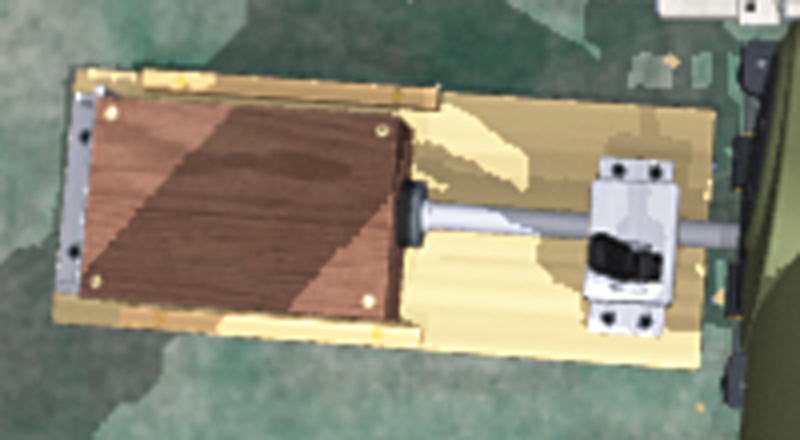

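Top view: the case end is flush against the stop face (95,190) and the pad (412,212) bears on the case. I relieve the push, open and rise.

```bash
python3 -m jog '[[[-0.4,0,0,0,0,0,2],[0,0,0,0,0,0,6],[0,0,0,0,0,0,6],[0,0,0,0,0,0,6],[0,0,0,0,0,0,6],[0,0,0,0,0,0,6],[0,0,0,0,0,0,6]]]'; python3 -m jog '[[[0,0,-2,0,0,0,6],[0,0,-4,0,0,0,6],[0,0,-4,0,0,0,3],[0,0,-4,0,0,0,0],[0,0,-4,0,0,0,0],[0,0,-3,0,0,0,0],[0,0,0,0,0,0,0],[0,0,0,0,0,0,0],[0,0,0,0,0,0,0],[0,0,0,0,0,0,0]]]'; python3 fit.py;python3 - <<'E'
from h import *
s=ctrl.get_state();p=np.array(s["position"]);print(p,s["ft_force"],s["grip_width"])
im=imaging.get_image("side");x,y=150,80;b=cv2.cvtColor(im["frame"],cv2.COLOR_RGB2BGR)[y:y+190,x:x+200]
b=cv2.resize(b,None,fx=3,fy=3,interpolation=cv2.INTER_CUBIC)
for k,c in((0,(0,0,255)),(.033,(0,255,0)),(.055,(255,0,255))):
    q=(proj(im,p+[0,0,k-.022])-[x,y])*3; cv2.circle(b,tuple(int(v) for v in q),2,c,-1)
cv2.imwrite("pics/c8.png",cv2.convertScaleAbs(b,alpha=2,beta=30))
E
```

```text
time: 19.8
position: [0.4982, -0.0672, 0.0186]
tool_rot: [2.278, 2.163, 0.001]
ft_force: [0.1, -0.5, 0.1]
grip_width: 0.678
time: 20.8
position: [0.4971, -0.0674, 0.227]
tool_rot: [-2.277, -2.162, 0.003]
ft_force: [-0.3, -0.4, -0.5]
grip_width: 0.059
(array([ 0.4958, -0.0711,  0.0474]), [np.float64(8.79483637477085e-06), np.float64(8.794836374874049e-06)])
x y z yaw q lever [ 0.5043  0.0239 -0.0004 -0.0656  0.0837  1.7192]
knob_centre [ 0.498  -0.0712  0.0456]
pad_face [0.5127 0.1523 0.0456]
lever_pivot [0.4803 0.0254 0.0876]
lever_tip [0.4812 0.0394 0.1815]
stop_face [0.5246 0.3332 0.0456]
jig [ 0.5043  0.0239 -0.0004]
knob_centre side [0.3 1.3]
knob_centre top [-0.  -0.9]
pad_face side [-4.3  1.6]
pad_face top [-3.   0.7]
lever_pivot side [-1.5 -3.4]
lever_pivot top [-0.1  3.2]
lever_tip side [2.9 0.3]
lever_tip top [ 1.7 -0.7]
stop_face top [-2.1 -1.1]
jig side [-0.7 -1.4]
[ 0.49801189 -0.06756031  0.22861629] [ 0.25395793  0.51429192 -0.31091797] 0.004777026414495827
```

View pics/c8.png

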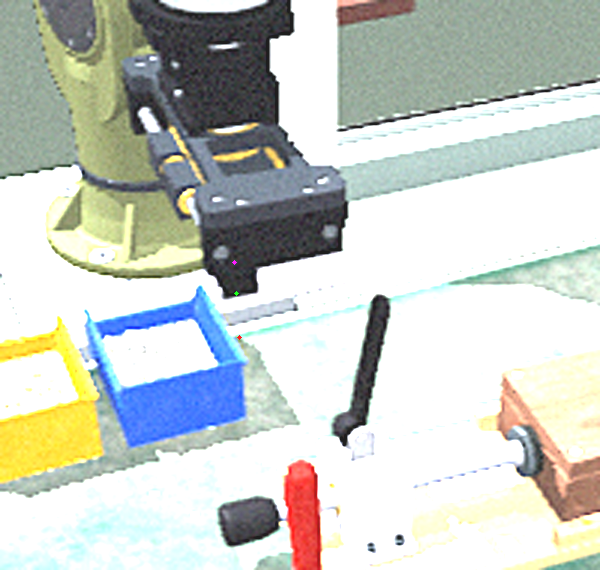

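The fingertips appear at (237,292), matching a 33 mm offset: true z = reported z + 0.033. The lever stands at (375,300)–(350,425) in the crop. I go over it to the case side and lower with the fingers closed.

```bash
python3 -m jog '[[[3.5,-0.7,0,0,0,0,0],[3.6,-0.6,0,0,0,0,0],[3.5,-0.6,0,0,0,0,0],[3.5,-0.6,0,0,0,0,0],[0,0,2,0,0,0,0],[0,0,2.5,0,0,0,0],[0,0,2.5,0,0,0,0],[0,0,2,0,0,0,0],[0,0,0,0,0,0,0]]]'; python3 m.py 2 | grep -A3 -E "lever_tip|pad_face|^[0-9]";python3 - <<'E'
from h import *
im=imaging.get_image("side");x,y=200,100;b=cv2.cvtColor(im["frame"],cv2.COLOR_RGB2BGR)[y:y+170,x:x+200]
cv2.imwrite("pics/c9.png",cv2.convertScaleAbs(cv2.resize(b,None,fx=3,fy=3,interpolation=cv2.INTER_CUBIC),alpha=2,beta=30))
E
```

```text
time: 22.45
position: [0.4781, 0.0741, 0.1359]
tool_rot: [-2.277, -2.161, 0.008]
ft_force: [-0.5, -0.5, -0.2]
grip_width: 0.006
pad_face side [328.7 226.9] 0.69
lever_pivot side [269.6 226.8] 0.83
lever_tip side [277.4 186.8] 0.55
lever_tip top [281.5 214.2] 0.56
    [0.4802 0.0359 0.1782] [np.float64(0.003121643642205234), np.float64(0.00312164364220529)]
stop_face side [360.5 219.6] 0.6
stop_face top [157. 197.] 0.84
--
23.25 [0.4803 0.0746 0.1386] [2.2783 2.163  0.0001] [-0.4673  0.813  -0.4398] 0.006138571579377615
```

View pics/c9.png

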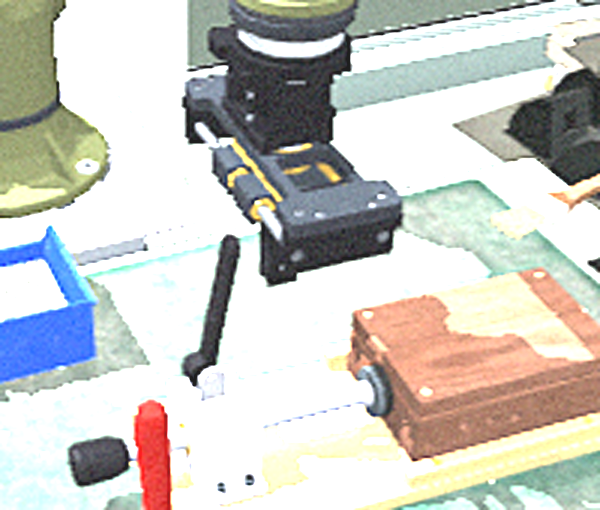

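The closed fingers are on the case side of the lever (tip end at crop (232,240), fingers at about (280,275)). Now sweep it towards the knob.

```bash
python3 -m jog '[[[-1,0,0,0,0,0,0],[-1,0,0,0,0,0,0],[-1,0,0,0,0,0,0],[-1,0,0,0,0,0,0],[-1,0,0,0,0,0,0],[-1,0,0,0,0,0,0],[-1,0,0,0,0,0,0],[-0.6,0,0,0,0,0,0],[0,0,0,0,0,0,0]]]'; python3 fit.py;python3 - <<'E'
from h import *
im=imaging.get_image("side");x,y=200,100;b=cv2.cvtColor(im["frame"],cv2.COLOR_RGB2BGR)[y:y+170,x:x+200]
cv2.imwrite("pics/c10.png",cv2.convertScaleAbs(cv2.resize(b,None,fx=3,fy=3,interpolation=cv2.INTER_CUBIC),alpha=2,beta=30))
E
```

```text
time: 24.2
position: [0.4763, -0.0026, 0.1386]
tool_rot: [2.28, 2.161, -0.001]
ft_force: [0.4, 0.1, 0.3]
grip_width: 0.009
(array([ 0.5025, -0.1004,  0.073 ]), [np.float64(0.029049966521372483), np.float64(0.029049966521372452)])
x y z yaw q lever [ 0.5032  0.016  -0.0002 -0.078   0.0927  1.0234]
knob_centre [ 0.4964 -0.0701  0.0458]
pad_face [0.5139 0.1532 0.0458]
lever_pivot [0.4792 0.0178 0.0878]
lever_tip [ 0.4754 -0.0315  0.1689]
stop_face [0.5273 0.325  0.0458]
jig [ 0.5032  0.016  -0.0002]
knob_centre side [-0.5  1.7]
pad_face side [-2.5  1.8]
pad_face top [-1.2  1.1]
lever_pivot side [ 0.1 -2.4]
lever_tip side [-0.8 -1.8]
stop_face top [-2.6 -0.8]
jig side [-0.9  0.7]
knob_centre top [-27.   -1.7]
```

View pics/c10.png

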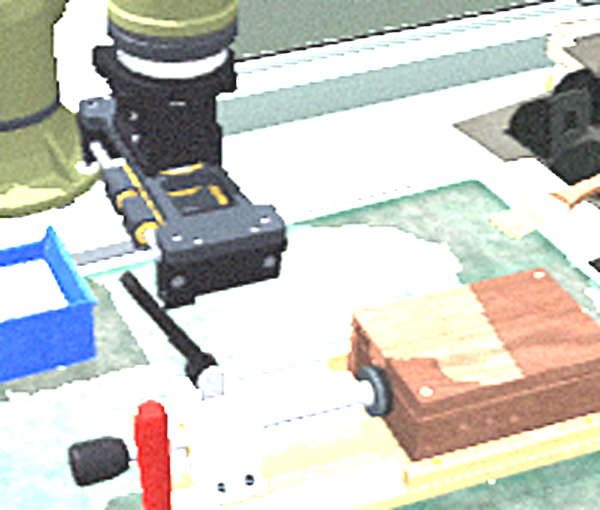

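The lever has turned to about 1.0 rad, lying from (205,370) to (130,280) just as predicted. That was picture 12, so from here I check by numbers. Continuing along the arc.

```bash
python3 -m jog '[[[-1,0,0.4,0,0,0,0],[-1,0,0.6,0,0,0,0],[-0.7,0,0.9,0,0,0,0],[-0.6,0,0.9,0,0,0,0],[0,0,0,0,0,0,0]]]'; python3 -m jog '[[[-0.3,0,0.7,0,0,0,0],[-0.2,0,0.7,0,0,0,0],[0,0,0,0,0,0,0]]]';python3 -m jog '[[[-0.2,0,0.5,0,0,0,0],[0,0,0.5,0,0,0,0],[0,0,0.4,0,0,0,0],[0,0,0,0,0,0,0],[0,0,0,0,0,0,0]]]'; python3 fit.py
```

```text
time: 25.45
position: [0.4737, -0.0362, 0.1091]
tool_rot: [-2.28, -2.161, 0.004]
ft_force: [-0.6, 0.9, 0.4]
grip_width: 0.004
time: 25.75
position: [0.4737, -0.0405, 0.0955]
tool_rot: [-2.279, -2.162, 0.003]
ft_force: [-1.0, 0.4, -0.2]
grip_width: 0.004
time: 26.25
position: [0.4747, -0.0422, 0.0839]
tool_rot: [2.278, 2.162, -0.0]
ft_force: [-4.6, -2.8, 11.9]
grip_width: 0.003
(array([ 0.5033, -0.102 ,  0.063 ]), [np.float64(0.029230286393650867), np.float64(0.029230286393650877)])
x y z yaw q lever [ 0.5026  0.0196 -0.0011 -0.062   0.0861  0.0539]
knob_centre [ 0.4969 -0.0731  0.0449]
pad_face [0.5108 0.1505 0.0449]
lever_pivot [0.4787 0.0211 0.0869]
lever_tip [ 0.4728 -0.0736  0.0921]
stop_face [0.5218 0.329  0.0449]
jig [ 0.5026  0.0196 -0.0011]
knob_centre side [-1.5 -1.4]
pad_face side [-3.9  1.3]
pad_face top [-0.8 -0.4]
lever_pivot side [-0.2 -2.3]
lever_pivot top [2.1 0.9]
lever_tip side [-0.1  0. ]
stop_face top [-2.1  0. ]
jig side [-0.1  1.3]
jig top [-0.7 -0.8]
knob_centre top [-25.8  -1.9]
```

```bash
python3 -m jog '[[[0,0,0.2,0,0,0,0],[0,0,0,0,0,0,0]]]'; python3 -m jog '[[[0,0,0.2,0,0,0,0],[0,0,0,0,0,0,0],[0,0,0,0,0,0,0]]]'
```

```text
time: 27.15
position: [0.4748, -0.0423, 0.0834]
tool_rot: [2.279, 2.162, 0.0]
ft_force: [-7.5, -3.1, 23.5]
grip_width: 0.007
time: 27.45
position: [0.4749, -0.0423, 0.0829]
tool_rot: [2.279, 2.162, 0.001]
ft_force: [-12.9, -1.7, 34.7]
grip_width: 0.005
```

It is firmly at a hard stop. I rise clear and check.

```bash
python3 -m jog '[[[0,0,-1,0,0,0,0],[0,0,-3,0,0,0,0],[0,0,-4,0,0,0,0],[0,0,-4,0,0,0,0],[-4,0,-4,0,0,0,0],[-4,0,0,0,0,0,0],[-4,0,0,0,0,0,0],[-4,0,0,0,0,0,0],[0,0,0,0,0,0,0],[0,0,0,0,0,0,0]]]'; python3 fit.py
python3 - <<'E'
from h import *
T=imaging.get_image("top");S=imaging.get_image("side")
o=np.array([.5045,.0205,0]);M=R.from_euler("z",-.063).as_matrix()
for l,c,im in(("lever_tip","side",S),("lever_tip","top",T)):
    r=finder.spot_point(l,c);print(l,c,[(np.round(np.array(x["point"])[::-1]*[560,420],1),round(x["conf"],2)) for x in r[:2]])
    for t in(0,.1,.25,.4): print(t,proj(im,o+M@np.array([-.024,-.095*np.cos(t),.088+.095*np.sin(t)])).round(1))
for l in("case_centre","pad_face","stop_face"):
    for c,im,z in(("top",T,0),("side",S,0)):
        r=finder.spot_point(l,c)
        if r:print(l,c,atz(ray(im,np.array(r[0]["point"])[::-1]*[560,420]),{"case_centre":.046}.get(l,.046)).round(4))
r=finder.trace("case_centre","top")
if r:
    k=r[0]["region"].astype(np.uint8);print(cv2.minAreaRect(cv2.findNonZero(k)))
E
```

```text
time: 28.45
position: [0.4659, -0.1967, 0.2333]
tool_rot: [-2.28, -2.16, -0.0]
ft_force: [0.4, -0.0, -0.6]
grip_width: 0.0
(array([ 0.4955, -0.068 ,  0.0474]), [np.float64(0.0004123458329149198), np.float64(0.00041234583291497646)])
x y z yaw q lever [ 0.5064  0.0205 -0.0001 -0.0752  0.0904  0.1255]
knob_centre [ 0.4997 -0.0678  0.0459]
pad_face [0.5166 0.1555 0.0459]
lever_pivot [0.4825 0.0223 0.0879]
lever_tip [ 0.4754 -0.0717  0.0998]
stop_face [0.5297 0.3296 0.0459]
jig [ 0.5064  0.0205 -0.0001]
knob_centre side [1.  1.8]
knob_centre top [ 0.  -1.7]
pad_face side [1.  0.8]
pad_face top [36.9  1.4]
lever_pivot side [ 0.8 -3.5]
lever_pivot top [0.1 1.8]
lever_tip side [1.  0.1]
lever_tip top [ 1.5 -0.1]
stop_face top [-0.1 -0.8]
jig side [-1.2 -1. ]
jig top [0.1 0.8]
lever_tip side [(array([224.2, 229.8]), 0.7)]
0 [227.  232.3]
0.1 [227.  228.8]
0.25 [227.7 223.5]
0.4 [229.5 218. ]
lever_tip top [(array([329.9, 216.9]), 0.84)]
0 [330.4 218.9]
0.1 [330.7 218.6]
0.25 [330.3 218.2]
0.4 [328.9 217.7]
case_centre top [0.5124 0.2427 0.046 ]
pad_face top [0.5204 0.154  0.046 ]
pad_face side [0.5029 0.1645 0.046 ]
stop_face top [0.5237 0.3236 0.046 ]
((190.97344970703125, 201.57437133789062), (80.15579986572266, 51.477596282958984), 3.7313966751098633)
```

```bash
python3 -c "from bench import close_job; print(close_job())"
```

```text
the job is handed in; nothing more can be done
None
```

The case is clamped and the job is handed in, about 29 s into the 48 s limit. I gripped the knob and pushed the rod in about 62 mm until it stopped, with the force climbing to about 14 N. After releasing the knob, I swept the cam lever over with closed fingers and pressed it down to its end stop. The arm then backed well clear of everything.

**Last checks**
- **Case and pad:** the top picture at the end of the push showed the case flush with the stop and the pad against it. I took no picture after the lever was locked. The final position fits give a rod travel of about 0.086 to 0.090, against the expected 0.089, and the knob had not moved back within measuring error.
- **Lever:** the lever stopped hard at about 35 N, at the height where it lies flat. The camera estimates were 0.05 and 0.13 rad. The second is above the 0.1 limit, but the estimates are only good to roughly 0.07 rad, and below 0.25 rad the lever snaps to 0 by itself.
- **Wrist force at the end:** under 1 N, so nothing was being touched.

**What disagreed**
- **Fingertip height:** the fingertips stood about 33 mm higher than the reported tool position and the stated geometry imply. My first two closes on the knob therefore missed above it without moving anything. I measured the offset in the pictures and allowed for it from then on.
- **Outlier detections:** a few single network detections, such as the pad in the last top view, were well off, so I went by the fitted values.

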